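Clamp the hair clipper for service

ROBOT

A 7-joint arm with a two-finger parallel gripper is mounted at the origin on the work surface. World frame = base frame: x ahead of the robot, y to its left, z up, the work surface at z = 0. Lengths are in m, angles in rad, forces in N, time in s.
With the tool pointing down it reaches from about 0.425 to 0.875 m from the base axis. Payload 4.7 kg.
Tool frame: the origin (TCP) lies on the centre line of the jaws, within the pads' length; the fingertips stand ahead of it and the grasp point (between the pads) lies 2 mm behind it (nose_length is the z of the fingertips in the tool frame, in m); z points along the fingers, y is the line along which they close (so a half turn about z gives the same grasp; the last joint's range is limited). The gripper opens to 87 mm and grips with 3 to 60 N. Pads are 19 mm wide; open, the fingers measure 117 mm over their backs; the gripper's body (75 mm by 190 mm) begins 51 mm behind the grasp point.
Start: joints at [1.318, 0.321, -0.07, 1.45, 0.023, 1.371, -0.057], TCP at [0.171, -0.627, 0.24] pointing down, gripper open.
Joint ranges: [-2.86, 2.86], [-0.3, 2.09], [-1.38, 1.24], [0.06, 2.45], [-1.56, 4.7], [0.09, 2.05], [-2.69, 2.69]. Speed limits (rad/s): [2.57, 2.57, 3.14, 3.14, 3.14, 3.14, 3.14].

INTERFACE

Orientations are given as a rotation vector (axis times angle).
In Python, from bench import * gives the robot as it stands.
- The arm moves only by the tool send_rows, never from a script. Its arguments are lists of equal length, an entry for each row: "xyz": the shift along the tool's x, y, z in mm, a list of three; "dr": the turn, a rotation vector about the tool's x, y, z in rad, a list of three. A call has exactly 10 rows; each row is the pose to reach, as a shift and turn from the pose commanded when the call began, along the tool's axes at that moment; what a row does not reach only later rows make up. A row lasts 1/12 s, in which the tool goes at most 41.7 mm and 7.16 degrees, less where a joint would pass 70% of its speed; a pose out of reach is approached as far as the arm can. A call with a gripper value outside its range is refused whole. "jaw" is the finger opening in mm, from 0 to 87, set as the call begins (left out, the last holds). The fingers move at their own pace and stop on an object; "grip_force" is the grip in N (left out, the last holds). Time passes only in rows, so rows that repeat a pose let the fingers close, or fill a call up. It gives the time, the measured TCP pose, the force, the opening and the grip force at its end, in the units of the state.
- get_state(): the state, without advancing time (a new reading comes with each control period).
- get_image(name): name is "side" or "top" or "wrist"; returns the picture (480x640x3 uint8, red, green, blue); there is no depth.
- calibration(name): a dict with "vfov" (degrees; the focal length in pixels is half the picture's height over the tangent of half this angle, whatever the lens; pixels are square), "cx", "cy" (the principal point, pixels), "rvec" (rotation vector, rad) and "tvec" (3), from world to camera coordinates, as OpenCV has them; the wrist camera has in their place "hand_eye" (4x4, takes a point from camera to tool coordinates, whose origin is the TCP and whose axes are the flange's). Camera axes: x right, y down, z forward; pixel columns grow to the right and rows downward; lengths in m; the calibration is good to about 2 mm. A picture is of the moment at which its call begins: read the wrist's pose just before it. calibration takes no time and is no camera call.
- close_job(): hands the job in; it is judged then, once.
The state is a dict: "time": time; "joint_positions": joint angles; "qd": joint speeds; "joint_torque": joint torques, N m; "position": TCP position; "tool_rot": TCP orientation; "ft_force": force on the tool from outside, world axes, zero at the start; "torque": the same for the moment, N m; "grip_width": opening from 0.0 (shut) to 1.0 (fully open); "grip_force": force on a finger pad.
Only numpy, scipy, OpenCV 4.12 (cv2) and the standard library are available. Lean on these libraries where they do the work, as an engineer would, in place of code of your own. Each camera call takes 0.05 s, during which the arm holds its last target. There are 200 camera calls.

TASK

Lay the black hair clipper flat across the narrow raised bar of the one-hand clamp, between its jaws, and let go; then pump the clamp's squeeze grip (trigger lever against handle lever) until the moving jaw has closed on the clipper and pinches it against the fixed jaw. Move the jaw only with the trigger, squeeze gently so that the clipper is not crushed, and leave the comb, tray and cup alone. The clamp presses only while the trigger is squeezed, so finish while holding it squeezed, with the clipper firmly pinched.

Things in the scene. Friction and masses are not known exactly. Their poses are not given: they have to be found in the camera images.
- clamp: One-hand bar clamp fixed on the ledge. Origin on the ledge under the bar; y runs along the bar: fixed jaw at the +y end, black squeeze grip at the -y end; z up. Aluminium bar 24 mm wide (x), flat top 40 mm above the ledge. The clipper lies on it with its length along clamp x. Black ratchet housing, 40 mm wide, top 62 mm above the ledge, over the bar from y = -145 to -20 mm; the grip stands on it.
- bar_seat (a point): Point on the bar's top (40 mm above the ledge), at clamp y = 78.5 mm. With the clipper's middle straight above it, 8.5 mm remain to the fixed jaw. If the moving jaw starts far forward, a few mm nearer to mid-way between the jaw faces is better. Axes as the clamp's.
- fixed_face (a point): Middle of the fixed jaw's face, at clamp y = 110 mm, 47 mm above the ledge; jaw 20 mm thick behind it. Both jaws are 34 mm wide (x) and only 14 mm higher than the bar (tops 54 mm above the ledge); the clipper lying there rises 42 mm above the bar, so fingers that hold it by its upper part stay clear above the jaws.
- jaw_face (a point): Middle of the moving jaw's face, at clamp y = 19 mm + joint jaw, 47 mm above the ledge. The face looks to clamp +y; the jaw is 14 mm thick behind it.
- grip_center (a point): Middle of the clamp's squeeze grip, clamp y = -95 mm, 98 mm above the ledge; does not move. Trigger lever on its +y side, handle lever on its -y side: outer faces each 32 mm off (64 mm over both), each 18 mm thick, 26 mm wide (x), 62 to 118 mm above the ledge. Pinched from above, closing along clamp y, both move in equally, 7 mm each, to 50 mm over both.
- trigger (a joint): Squeeze, m, of each lever: 0 free, 0.007 at its stop, springs 3 to 6 N per finger. 1 mm here moves the ratchet 2 mm; 8 mm teeth: a full squeeze moves the jaw 6 to 14 mm, with some idle. The jaw drags 5 N; the rest of one finger's force reaches the clipper. 20 N is right; over 60 N at the jaws crushes. When pressing it stalls short of its stop. At the stop it may not press yet: pump again.
- jaw (a joint): How far the moving jaw has advanced along clamp +y, m: 0 fully back (91 mm between the jaw faces), at most 0.050. Starts between 0 and 0.020; stays where it is left. About 0.045 with the clipper (46 mm wide) pinched between both jaws.
- clipper_center (a point): Centre of the black plastic hair clipper, 21 mm above its underside, also its balance point to 3 mm. Body 135 mm long (x), 46 mm wide (y), 42 mm high (z); with the steel blade at +x and rubber cord stub at -x 169 mm in all. Either end may point either way on the bar. 0.25 to 0.42 kg.
- cup: White ceramic cup, 76 mm across, 75 mm high; bystander. Origin at the centre of its underside.
- comb: Red flat comb, 32 x 175 mm, 6 mm thick, length along y; bystander. Origin at the centre of its underside.
- tray: Shallow stainless steel tray, 130 x 200 mm, 22 mm high; bystander. Origin at the centre of its underside.
There are look-alikes about, which are no part of the job. Leave any pink or turquoise look-alike of the part that bears clipper_center alone.

How it is judged:
On the way:
1. the clipper lies flat across the bar between the jaws, let go of, before the jaw has closed on it (x of clipper_center in the frame of clamp between -0.016 and 0.016 m and z of clipper_center in the frame of clamp between 0.057 and 0.065 m and y of clipper_center in the frame of clamp between 0.04 and 0.09 m and angle between clipper_center's own z axis and vertical below 0.1 rad and contact force between each of the arm, the fingers and clipper below 0.1 N and contact force between jaw and clipper below 5 N), for 0.3 s.
At the end, for the whole second after the job is handed in: Clipper flat on the bar, crosswise within 7 degrees, middle within 18 mm of the bar's centre line, pinched by moving jaw (5 to 60 N) and fixed jaw (over 4 N); fingers still hold the trigger squeezed (over 5 N, over 1 mm); robot not touching the clipper (contact force between jaw and clipper between 5 and 60 N and contact force between fixed_jaw and clipper above 4 N and contact force between the fingers and trigger above 5 N and value of joint trigger above 0.001 m and x of clipper_center in the frame of clamp between -0.018 and 0.018 m and z of clipper_center in the frame of clamp between 0.057 and 0.065 m and angle between clipper_center's own z axis and vertical below 0.1 rad and angle between the x axis of clipper_center and the x axis of clamp, either way round below 0.12 rad and linear speed of clipper below 0.01 m/s and contact force between each of the fingers, the arm and clipper below 0.1 N); the arm keeps its last pose, push and grip.
It fails at once if the jaws crush the clipper (over 60 N) (contact force between any of jaw, fixed_jaw and clipper above 60 N).
It fails at once if the robot pushes the moving jaw itself instead of using the trigger (contact force between any of the fingers, the arm and jaw above 4 N).
It fails at once if the comb, tray or cup is disturbed (distance of any of cup, comb, tray from where it was at the start of the episode above 0.02 m).
It also fails if it takes over 67 s, if anything falls off the work surface, if the arm or the gripper's body presses on something with over 40 N, if the wrist force passes 120 N, or if a joint passes its speed limit or range.

## Working session

There is one attempt and no reset: what is moved stays moved. The work goes in short steps, Python scripts to look and compute and a tool call to move; the robot and the scene stay as the last step left them, time stands still between calls to the robot, and variables do not carry over. Pictures are saved under pics/ and viewed, at most 10 in all, crops included, and the job is handed in when it is done.

Besides the shell and the picture viewer there is one more tool, called as a command line: name --argument value ..., lists and objects as JSON in quotes. send_rows: Moves the arm, as the interface text tells. Its arguments: {"type":"object","properties":{"xyz":{"type":"array"},"dr":{"type":"array"},"jaw":{"type":"number"},"grip_force":{"type":"number"}},"required":["xyz","dr"]}

```bash
mkdir -p pics; ls
cat > h.py <<'E'
from bench import *
import numpy as np, cv2
from scipy.spatial.transform import Rotation as R
def cam(n):
    c=calibration(n); f=240/np.tan(np.radians(c['vfov'])/2)
    if 'hand_eye' in c:
        s=get_state(); T=np.eye(4); T[:3,:3]=R.from_rotvec(s['tool_rot']).as_matrix(); T[:3,3]=s['position']
        T=T@np.array(c['hand_eye']); Rwc=T[:3,:3]; o=T[:3,3]
    else:
        Rm=R.from_rotvec(c['rvec']).as_matrix(); Rwc=Rm.T; o=-Rm.T@np.array(c['tvec'])
    return f,c['cx'],c['cy'],Rwc,o
def ray(C,u,v):
    f,cx,cy,Rw,o=C; d=Rw@np.array([(u-cx)/f,(v-cy)/f,1]); return o,d
def plane(C,u,v,z):
    o,d=ray(C,u,v); return o+d*(z-o[2])/d[2]
def proj(C,p):
    f,cx,cy,Rw,o=C; q=Rw.T@(np.array(p)-o); return np.array([cx+f*q[0]/q[2],cy+f*q[1]/q[2]])
def snap(n,name):
    im=get_image(n); cv2.imwrite('pics/'+name,im[:,:,::-1]); return im
E
python3 - <<'E'
from h import *
s=get_state(); print(s)
for n in ('side','top','wrist'):
    print(n,calibration(n)); C=cam(n); print(C[4]); snap(n,n+'0.png')
E
```

```text
pics
{'time': 0.0, 'joint_positions': array([ 1.31804755,  0.32184566, -0.07005307,  1.45171497,  0.02260169,
        1.37078233, -0.05693333]), 'qd': array([-0.00014617,  0.00021268,  0.00074599, -0.00013588, -0.00038779,
        0.00085161, -0.00177343]), 'joint_torque': array([ 3.32552527e-04, -4.91289711e+01, -4.03802879e-01, -3.12531173e+01,
       -6.38128188e-02,  4.37797525e-02,  1.57414393e-04]), 'position': array([ 0.17119293, -0.62649631,  0.23842645]), 'tool_rot': array([-3.11176581e+00, -4.17616819e-01,  5.82398462e-04]), 'ft_force': array([-0.03346316, -0.12353471, -0.89416424]), 'torque': array([-0.02804443,  0.0450081 ,  0.01184809]), 'grip_force': 0.0, 'grip_width': 0.9978539015760771}
side {'vfov': 55.75182785248668, 'cx': 317.78346624554564, 'cy': 234.40587071294954, 'rvec': array([ 2.41877641, -0.14096203,  0.05736928]), 'tvec': array([-0.56878112,  0.12457763,  1.08080387])}
[ 0.48946549 -0.68071295  0.89678423]
top {'vfov': 49.605967350216204, 'cx': 323.65358817666606, 'cy': 238.46982414154377, 'rvec': array([ 2.11528378, -2.12113908,  0.18992979]), 'tvec': array([0.03328124, 0.56410996, 1.14858798])}
[0.33901028 0.02051147 1.23419341]
wrist {'vfov': 68.44303428660535, 'cx': 322.54505926274277, 'cy': 243.28738187397738, 'hand_eye': array([[ 6.44680000e-04, -9.66808014e-01, -2.55503129e-01,
         6.87826382e-02],
       [ 9.99999614e-01,  7.75849275e-04, -4.12588080e-04,
        -6.15540798e-04],
       [ 5.97125380e-04, -2.55502765e-01,  9.66808141e-01,
        -1.46486100e-01],
       [ 0.00000000e+00,  0.00000000e+00,  0.00000000e+00,
         1.00000000e+00]])}
[ 0.23745639 -0.60808943  0.38503857]
```

View pics/top0.png

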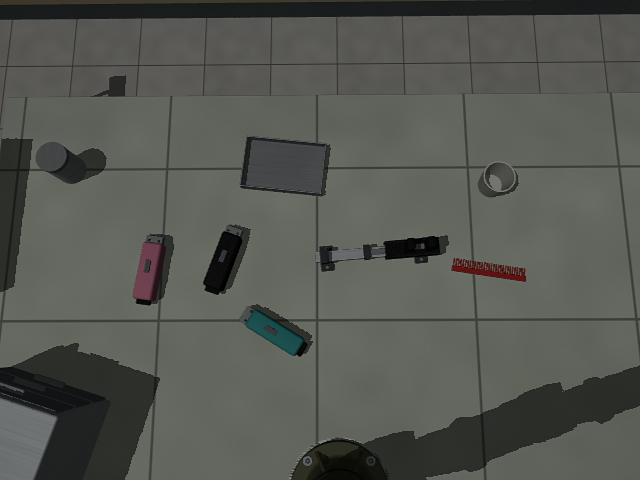

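View pics/side0.png

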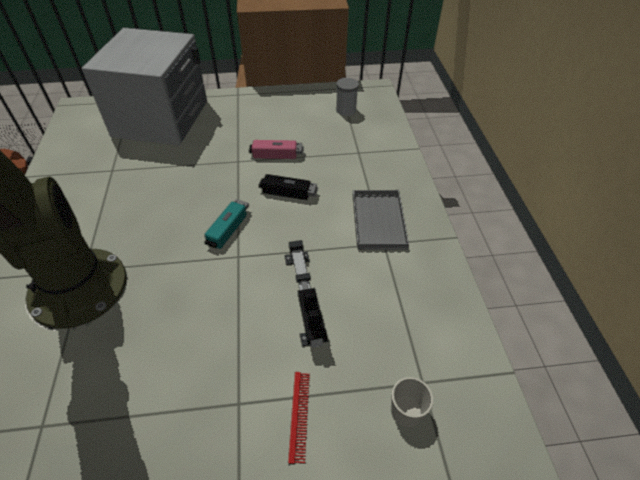

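Top view: the black clipper is at (223,260) with its blade up at (236,230). The look-alikes are pink (150,270) and turquoise (275,331), and the clamp housing (415,247) is also black. I choose the black one at (223,260), and the clamp's fixed jaw is at (326,257). One close crop to check.

Run:
```python
import cv2,numpy as np
t=cv2.imread('pics/top0.png'); s=cv2.imread('pics/side0.png')
a=cv2.resize(t[215:305,190:460],None,fx=2.96,fy=2.96,interpolation=cv2.INTER_CUBIC)
b=cv2.resize(s[165:365,220:400],(300,333),interpolation=cv2.INTER_CUBIC)
b=cv2.resize(s[230:360,270:340],(179,333),interpolation=cv2.INTER_CUBIC)
c=cv2.resize(s[165:215,245:335],(540,300),interpolation=cv2.INTER_CUBIC)
o=np.zeros((600,800,3),np.uint8); o[:266]=cv2.resize(a,(800,266)); o[267:600,:179]=b; o[280:580,200:740]=c
o=cv2.convertScaleAbs(o,alpha=1.6,beta=20)
cv2.imwrite('pics/crop1.png',o)
```

```text
(no output)
```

View pics/crop1.png

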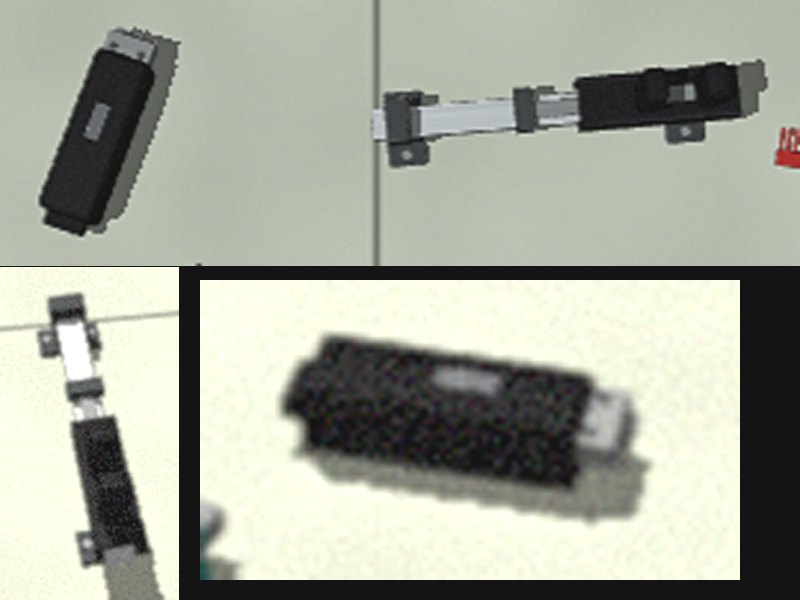

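The crop confirms a black clipper with steel blade; the clamp's fixed jaw is at crop (403,118), moving jaw (526,110), housing x 577–740. Now numbers.

Run:
```python
from h import *
T=cam('top'); S=cam('side')
tp=lambda x,y:(190+x/2.963,215+y/2.963)
sc=lambda x,y:(245+(x-200)/6,165+(y-280)/6)
sb=lambda x,y:(270+x/2.557,230+(y-267)/2.562)
def tri(a,b):
    o1,d1=ray(T,*a);o2,d2=ray(S,*b); d1/=np.linalg.norm(d1);d2/=np.linalg.norm(d2)
    A=np.c_[d1,-d2]; k=np.linalg.lstsq(A,o2-o1,rcond=None)[0]; p,q=o1+k[0]*d1,o2+k[1]*d2
    return (p+q)/2,np.linalg.norm(p-q)
print('switch',tri(tp(97,121),sc(468,379)))
print('fixedjaw',tri(tp(403,118),sb(67,308)))
print('movjaw',tri(tp(526,110),sb(85,388)))
print('foot hole', tri(tp(407,154),sb(48,344)),tri(tp(685,131),sb(89,547)))
for z,n,pts in ((.042,'clip',[(101,52),(153,68),(42,203),(95,222)]),(.054,'fj',[(386,94),(386,143),(421,93),(421,142)]),(.054,'mj',[(515,88),(537,87),(516,132),(538,130)]),(.062,'hous',[(577,78),(580,131),(740,65),(740,117)]),(.04,'bar',[(420,105),(515,97),(420,137),(515,129)])):
    for p in pts: print(n,plane(T,*tp(*p),z).round(4))
```

```text
switch (array([0.52561694, 0.26662623, 0.0421077 ]), np.float64(0.0009707395184993157))
fixedjaw (array([0.52468924, 0.02612181, 0.04886904]), np.float64(0.0038182446856512716))
movjaw (array([ 0.53160177, -0.06956073,  0.04977769]), np.float64(0.00167307082127033))
foot hole (array([ 5.03601259e-01,  2.32839172e-02, -1.17925725e-04]), np.float64(0.0026153085196528917)) (array([ 0.52150304, -0.20113258,  0.00248133]), np.float64(0.0021036760047684153))
clip [0.5814 0.2655 0.042 ]
clip [0.5683 0.2239 0.042 ]
clip [0.4617 0.3074 0.042 ]
clip [0.4469 0.2655 0.042 ]
fj [0.5447 0.0395 0.054 ]
fj [0.5063 0.0396 0.054 ]
fj [0.5454 0.0123 0.054 ]
fj [0.507  0.0125 0.054 ]
mj [ 0.5491 -0.0609  0.054 ]
mj [ 0.5499 -0.078   0.054 ]
mj [ 0.5145 -0.0611  0.054 ]
mj [ 0.516  -0.0781  0.054 ]
hous [ 0.5554 -0.1084  0.062 ]
hous [ 0.514  -0.1097  0.062 ]
hous [ 0.5652 -0.2347  0.062 ]
hous [ 0.5244 -0.2329  0.062 ]
bar [0.5383 0.013  0.04  ]
bar [ 0.5444 -0.0617  0.04  ]
bar [0.5129 0.0132 0.04  ]
bar [ 0.519  -0.0613  0.04  ]
```

```bash
cat >> h.py <<'E'
def rel(p,yaw):
    s=get_state(); M=R.from_rotvec(s['tool_rot']); a=np.radians(yaw)
    x=np.array([np.cos(a),np.sin(a),0]); z=np.array([0,0,-1.]); N=R.from_matrix(np.c_[x,np.cross(z,x),z])
    print('t%.2f'%s['time'],'pos',s['position'].round(4),'shift',(M.inv().apply(np.array(p)-s['position'])*1000).round(1),'dr',(M.inv()*N).as_rotvec().round(4),'gw',round(s['grip_width']*87,1),'gf',s['grip_force'],'F',s['ft_force'].round(1))
E
python3 -c "
from h import *
rel([.55,-.09,.26],4.6)"
```

```text
t0.15 pos [ 0.1712 -0.6266  0.2387] shift [ 506.9 -417.8  -20.7] dr [-0.0015  0.0002  0.1865] gw 87.1 gf 0.0 F [ 0.7 -0.5  0.9]
```

send_rows --xyz '[[15,-12,-2],[40,-33,-5],[72,-59,-6],[104,-86,-8],[136,-112,-10],[168,-138,-12],[200,-165,-14],[232,-191,-15],[264,-217,-16],[290,-239,-17]]' --dr '[[0,0,0.01],[0,0,0.02],[0,0,0.04],[0,0,0.06],[0,0,0.08],[0,0,0.1],[0,0,0.12],[0,0,0.14],[0,0,0.16],[0,0,0.1865]]' --jaw 87

```text
time: 0.98
position: [0.3896, -0.3169, 0.2566]
tool_rot: [-3.139, -0.128, -0.001]
ft_force: [1.1, -0.5, 0.6]
grip_width: 0.995
grip_force: 0.0
```

```bash
python3 -c "
from h import *
rel([.55,-.09,.26],4.6)"
```

```text
t0.98 pos [ 0.3896 -0.3169  0.2566] shift [ 178.3 -213.1   -3.3] dr [-0.0002 -0.0004  0.0012] gw 86.6 gf 0.0 F [ 1.1 -0.5  0.6]
```

send_rows --xyz '[[22,-26,0],[46,-55,0],[70,-84,0],[94,-113,0],[118,-142,-1],[140,-168,-2],[156,-188,-2],[166,-200,-2],[170,-205,-2],[170,-205,-2]]' --dr '[[0,0,0],[0,0,0],[0,0,0],[0,0,0],[0,0,0],[0,0,0],[0,0,0],[0,0,0],[0,0,0],[0,0,0]]'

```text
time: 1.82
position: [0.5414, -0.1004, 0.2582]
tool_rot: [-3.138, -0.131, 0.001]
ft_force: [-0.8, 0.1, -0.4]
grip_width: 1.0
grip_force: 0.0
```

```bash
python3 -c "
from h import *
get_image('wrist'); get_image('wrist')
rel([.515,.265,.26],-19)
C=cam('wrist');im=snap('wrist','w1.png')
np.savez('w1.npz',*C)
for p in [(.534,-.109,.062),(.526,.0195,.054),(.532,-.061,.054)]: print(proj(C,p))
"
```

```text
t1.92 pos [ 0.5404 -0.1034  0.2582] shift [   3.8 -369.2   -2.1] dr [0.001  0.001  0.4107] gw 87.1 gf 0.0 F [-0.1 -0.4 -0.4]
[328.14867385 228.40990629]
[201.04643454 224.5262526 ]
[280.69178625 224.9426767 ]
```

View pics/w1.png

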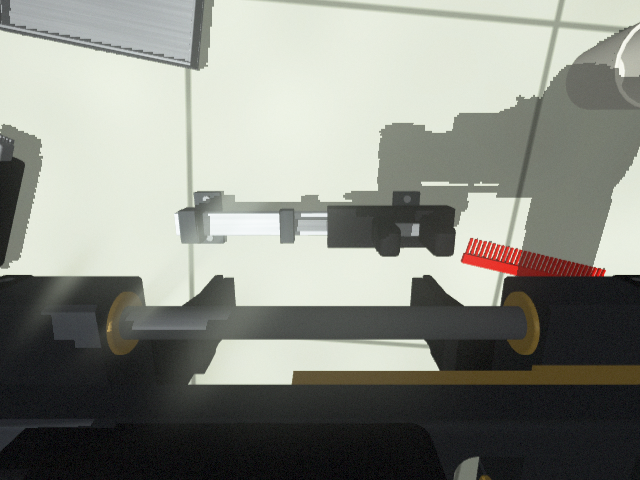

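Wrist view: clamp fixed jaw ~(195,224), moving jaw (287,225), housing front edge x=328, grip pads ~(388,240) and (440,240). Predictions match within a few px; zooming for precise edges.

Run:
```python
import cv2
t=cv2.imread('pics/w1.png')[185:265,165:465]
a=cv2.resize(t,(800,213),interpolation=cv2.INTER_CUBIC)
b=cv2.convertScaleAbs(a,alpha=2.5,beta=10)
import numpy as np
cv2.imwrite('pics/crop2.png',np.vstack([a,b]))
```

```text
(no output)
```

View pics/crop2.png

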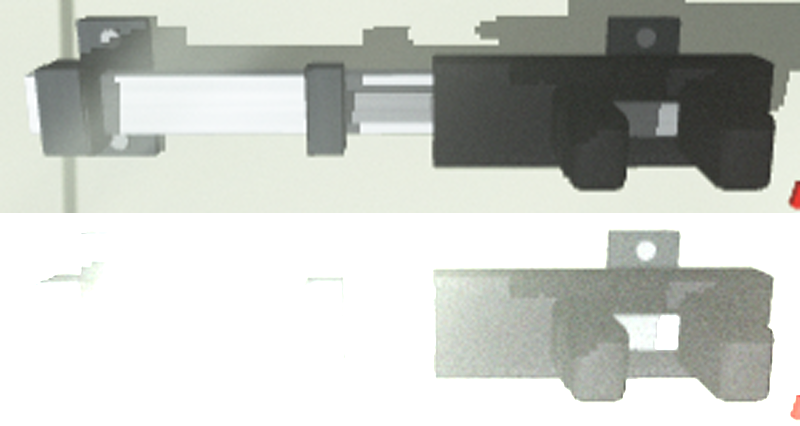

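Run:
```python
from h import *
d=np.load('w1.npz'); C=[d[f'arr_{i}'] for i in range(5)]; 
w=lambda x,y,z:plane(C,165+x/2.667,185+y/2.6625,z)[:2]
# (clamp x, y, px)
obs=[]
for X,Y,z,x,y in [(.017,.110,.054,84,63),(-.017,.110,.054,82,154),(.020,-.020,.062,434,56),(-.020,-.020,.062,434,166),(.012,None,.04,130,74),(-.012,None,.04,130,134),(.012,None,.04,295,74),(-.012,None,.04,295,134),(.017,None,.054,307,65),(-.017,None,.054,307,154)]:
    p=w(x,y,z); print(X,Y,p.round(4)); obs.append((X,Y,p))
from scipy.optimize import least_squares
def f(q):
    a=q[2]; ux=np.array([np.cos(a),np.sin(a)]); uy=np.array([-ux[1],ux[0]]); r=[]
    for X,Y,p in obs:
        r.append(ux@(p-q[:2])-X)
        if Y is not None: r.append(uy@(p-q[:2])-Y)
    return r
r=least_squares(f,[.53,-.09,.08]); q=r.x; a=q[2]; print(q,np.degrees(a),np.round(r.fun,4))
ux=np.array([np.cos(a),np.sin(a)]); uy=np.array([-ux[1],ux[0]])
print('jaw',np.mean([uy@(o[2]-q[:2]) for o in obs[-2:]])-.019)
print('seat',q[:2]+.0785*uy,'grip',q[:2]-.095*uy)
```

```text
0.017 0.11 [0.5419 0.0239]
-0.017 0.11 [0.5063 0.0251]
0.02 -0.02 [ 0.5563 -0.1067]
-0.02 -0.02 [ 0.5145 -0.1102]
0.012 None [0.5363 0.0108]
-0.012 None [0.512  0.0108]
0.012 None [ 0.5414 -0.0536]
-0.012 None [ 0.5172 -0.0547]
0.017 None [ 0.5478 -0.0596]
-0.017 None [ 0.5132 -0.0613]
[ 0.53279032 -0.08688525  0.08274998] 4.741224662956323 [ 0.0013 -0.0003 -0.0002  0.0038  0.0018 -0.0017 -0.0001 -0.0017 -0.0004
 -0.0006 -0.0006 -0.0008  0.0002 -0.0004]
jaw 0.007500153485026664
seat [ 0.52630186 -0.00865386] grip [ 0.5406426  -0.18156018]
```

send_rows --xyz '[[0,-20,0],[0,-50,0],[0,-88,0],[-10,-127,0],[-20,-165,0],[-30,-203,0],[-35,-241,0],[-38,-279,0],[-41,-310,0],[-41,-330,0]]' --dr '[[0,0,0.02],[0,0,0.06],[0,0,0.1],[0,0,0.15],[0,0,0.2],[0,0,0.25],[0,0,0.3],[0,0,0.35],[0,0,0.4],[0,0,0.411]]'

```text
time: 2.8
position: [0.4725, 0.2257, 0.259]
tool_rot: [-3.098, 0.518, -0.001]
ft_force: [0.0, -1.0, 0.4]
grip_width: 0.999
grip_force: 0.0
```

```bash
python3 -c "
from h import *
get_image('wrist'); get_image('wrist'); get_image('wrist')
rel([.515,.265,.26],-19)
C=cam('wrist');im=snap('wrist','w2.png')
np.savez('w2.npz',*C)
g=(im.max(2)<70).astype(np.uint8)
n,l,st,ce=cv2.connectedComponentsWithStats(g)
for i in range(1,n):
  if st[i,4]>800: print(st[i],ce[i])
print(proj(C,(.5146,.2656,.042)))
"
```

```text
t2.95 pos [0.4735 0.2237 0.2586] shift [ 25.9 -52.4  -1.4] dr [ 0.0004 -0.0004  0.0025] gw 86.9 gf 0.0 F [ 0.4 -1.1 -0.6]
[ 586   37   32   46 1011] [602.17012859  60.06231454]
[ 461   76   56   65 1700] [490.87882353 105.02470588]
[    0   275   640   205 76043] [272.27742198 412.47210131]
[  373   275   267    96 18060] [528.74939092 323.80437431]
[271.11401237 193.54048462]
```

View pics/w2.png

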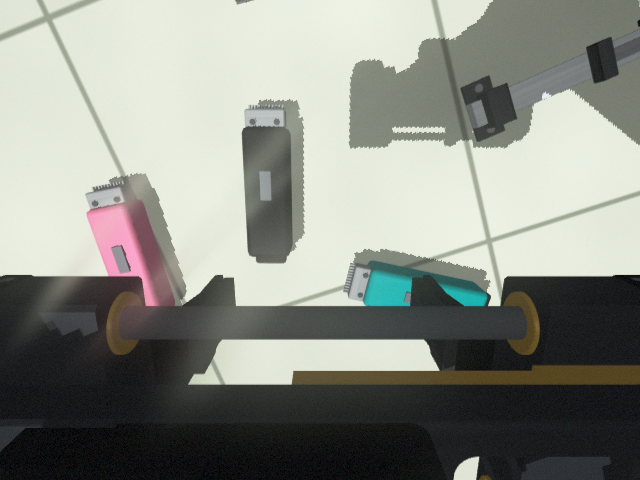

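Wrist view: black clipper's body spans rows 127–256, left top edge from (243,135) to (249,250), blade up at (264,115); pink at (120,240) and turquoise at (420,285) left alone.

Run:
```python
from h import *
d=np.load('w2.npz'); C=[d[f'arr_{i}'] for i in range(5)]
im=cv2.imread('pics/w2.png')
for v in (140,160,180,200,220,240): 
    r=im[v,225:310].max(1).astype(int); dd=np.diff(r); print(v,225+dd.argmin()+1, 225+dd.argmax()+1)
    a=plane(C,225+dd.argmin()+.5,v,.042)[:2]; print(a.round(4))
A=plane(C,243.5,140,.042);B=plane(C,248,240,.042); u=(A-B)[:2]; u/=np.linalg.norm(u); print('yaw',np.degrees(np.arctan2(u[1],u[0])))
n=np.array([u[1],-u[0]])
h=plane(C,267,127,.042)[:2];t=plane(C,270,256,.042)[:2]
print(h,t,np.linalg.norm(h-t)); m=(A+B)[:2]/2+n*.023
c=m+u*(u@((h+t)/2-m)); print('center',c)
rel([c[0],c[1],.15],np.degrees(np.arctan2(u[1],u[0])))
```

```text
140 242 304
[0.5733 0.2744]
160 243 303
[0.5552 0.2807]
180 244 304
[0.5365 0.2873]
200 245 304
[0.5172 0.2939]
220 246 304
[0.4974 0.3008]
240 247 298
[0.4771 0.3079]
yaw -19.41280852565714
[0.57661404 0.24616542] [0.45243569 0.29068369] 0.13191716715919216
center [0.51459974 0.26863704]
t3.00 pos [0.4741 0.222  0.2584] shift [ 23.1 -57.4 108.3] dr [ 0.0013 -0.0005  0.007 ] gw 86.6 gf 0.0 F [ 0.7 -0.1 -0.7]
```

```bash
python3 -c "
import bench; print([n for n in dir(bench) if n[0]!='_']); print(getattr(bench,'nose_length',None))
print({k:v for k,v in vars(bench).items() if isinstance(v,(int,float,str,dict)) and k[0]!='_'})"
```

```text
['MotionError', 'calibration', 'close_job', 'get_image', 'get_state', 'nose_length']
0.017
{'nose_length': 0.017}
```

send_rows --xyz '[[5,-12,20],[11,-27,50],[17,-42,80],[22,-54,105],[23,-57,120],[23,-57,130],[23,-57,135],[23,-57,138],[23,-57,138],[23,-57,138]]' --dr '[[0,0,0.007],[0,0,0.007],[0,0,0.007],[0,0,0.007],[0,0,0.007],[0,0,0.007],[0,0,0.007],[0,0,0.007],[0,0,0.007],[0,0,0.007]]'

```text
time: 3.83
position: [0.5148, 0.2695, 0.1217]
tool_rot: [-3.096, 0.53, -0.003]
ft_force: [-0.3, -0.1, 0.1]
grip_width: 0.999
grip_force: 0.0
```

```bash
python3 -c "
from h import *
get_image('side')
im=snap('side','s2.png'); rel([.5146,.268,.032],-19.4); S=cam('side'); s=get_state(); print(proj(S,s['position']))
cv2.imwrite('pics/s2c.png',cv2.resize(im[90:240,210:370,::-1],(640,600),interpolation=cv2.INTER_CUBIC))
"
```

```text
t3.93 pos [0.5147 0.2699 0.1218] shift [ 0.4  1.9 89.8] dr [-0.0009 -0.002   0.0004] gw 86.9 gf 0.0 F [-0.4 -0.   0.6]
[284.34133381 158.55343759]
```

View pics/s2c.png

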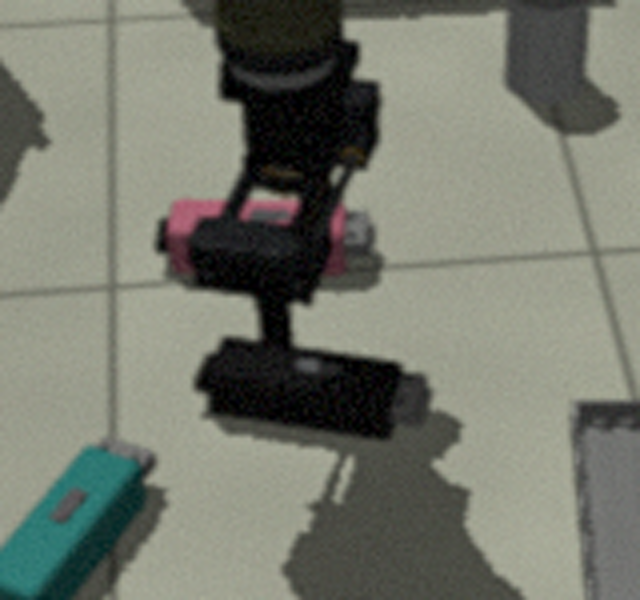

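The gripper stands right above the black clipper (side crop: finger at (275,320), clipper (300,390)). Descend and grasp.

send_rows --xyz '[[0,0,12],[0,1,30],[0,2,48],[0,2,62],[0,2,73],[0,2,80],[0,2,84],[0,2,86],[0,2,86],[0,2,86]]' --dr '[[0,0.0,0],[0,0,0],[0,0,0],[0,0,0],[0,0,0],[0,0,0],[0,0,0],[0,0,0],[0,0,0],[0,0,0]]'

```text
time: 4.77
position: [0.5138, 0.2685, 0.0351]
tool_rot: [-3.096, 0.528, -0.002]
ft_force: [-0.2, -0.9, 0.6]
grip_width: 1.0
grip_force: 0.0
```

send_rows --xyz '[[0,0,0],[0,0,0],[0,0,0],[0,0,0],[0,0,0],[0,0,0],[0,0,0],[0,0,0],[0,0,0],[0,0,0]]' --dr '[[0,0.0,0],[0,0,0],[0,0,0],[0,0,0],[0,0,0],[0,0,0],[0,0,0],[0,0,0],[0,0,0],[0,0,0]]' --jaw 30 --grip_force 25

```text
time: 5.6
position: [0.5135, 0.2685, 0.0346]
tool_rot: [-3.096, 0.528, -0.001]
ft_force: [0.8, 1.4, 0.4]
grip_width: 0.527
grip_force: 25.0
```

send_rows --xyz '[[0,0,-5],[0,0,-15],[0,0,-30],[0,0,-50],[0,0,-70],[0,0,-90],[0,0,-105],[0,0,-115],[0,0,-120],[0,0,-120]]' --dr '[[0,0.0,0],[0,0,0],[0,0,0],[0,0,0],[0,0,0],[0,0,0],[0,0,0],[0,0,0],[0,0,0],[0,0,0]]'

```text
time: 6.43
position: [0.5137, 0.2682, 0.1556]
tool_rot: [-3.097, 0.528, -0.002]
ft_force: [-0.1, -0.3, -4.3]
grip_width: 0.525
grip_force: 25.0
```

```bash
python3 -c "
from h import *
a=np.radians(4.7)
im=snap('wrist','w3.png')
q=np.array([.5328,-.0869]); uy=np.array([-np.sin(a),np.cos(a)]); p=q+.074*uy; print(p)
rel([p[0],p[1],.13],4.7)
"
```

```text
[ 0.52673655 -0.01314883]
t6.48 pos [0.5132 0.2679 0.1545] shift [105.9 260.7  24.6] dr [ 0.0005  0.     -0.4199] gw 45.4 gf 24.99983715824783 F [ 0.1 -0.4 -3. ]
```

View pics/w3.png

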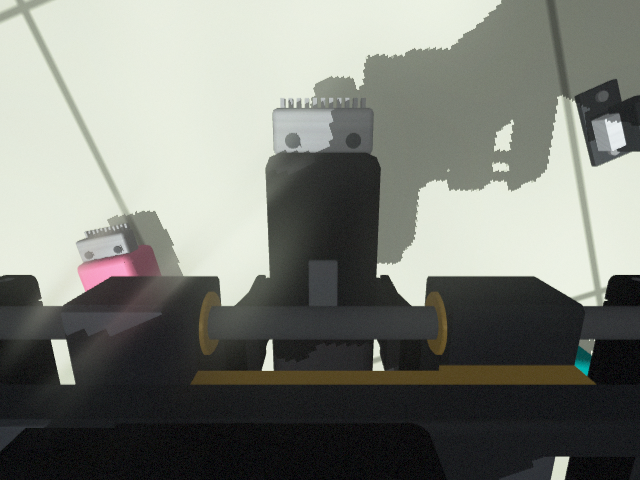

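```bash
python3 -c "
from h import *
C=cam('wrist'); s=get_state(); M=R.from_rotvec(s['tool_rot'])
for u,v,dz in ((322,153,.0072),(322,157,.0072),(273,200,.0072),(379,200,.0072),(269,165,.0072),(378,165,.0072)):
  print((M.inv().apply(plane(C,u,v,s['position'][2]+dz)-s['position'])*1000).round(1))
rel([.5266,-.0128,.13],4.7)
"
```

```text
[67.4 -0.3 -7.2]
[66.  -0.3 -7.2]
[ 49.4 -19.7  -7.2]
[49.5 22.3 -7.2]
[ 62.9 -20.7  -7.2]
[63.  21.3 -7.2]
t6.48 pos [0.5132 0.2679 0.1545] shift [105.7 260.4  24.6] dr [ 0.0005  0.     -0.4199] gw 45.4 gf 24.99983715824783 F [ 0.1 -0.4 -3. ]
```

send_rows --xyz '[[4,10,0],[14,34,0],[27,66,0],[40,99,0],[53,132,0],[66,164,0],[79,195,0],[91,224,0],[100,246,0],[105,259,0]]' --dr '[[0,0,-0.02],[0,0,-0.06],[0,0,-0.12],[0,0,-0.18],[0,0,-0.24],[0,0,-0.3],[0,0,-0.35],[0,0,-0.39],[0,0,-0.42],[0,0,-0.42]]'

```text
time: 7.32
position: [0.5255, -0.0155, 0.1529]
tool_rot: [3.138, 0.124, -0.005]
ft_force: [0.6, 0.2, -2.8]
grip_width: 0.531
grip_force: 25.0
```

send_rows --xyz '[[0,0,3],[0,0,10],[0,0,18],[0,0,23],[0,0,25],[0,0,25],[0,0,25],[0,0,25],[0,0,25],[0,0,25]]' --dr '[[0,0,0],[0,0,0],[0,0,0],[0,0,0],[0,0,0],[0,0,0],[0,0,0],[0,0,0],[0,0,0],[0,0,0]]'

```text
time: 8.15
position: [0.5269, -0.011, 0.1299]
tool_rot: [3.139, 0.129, 0.001]
ft_force: [-0.0, 0.8, -4.4]
grip_width: 0.528
grip_force: 25.0
```

```bash
python3 -c "
from h import *
rel([.5266,-.0128,.085],4.7)
im=get_image('side')
cv2.imwrite('pics/s3c.png',cv2.resize(im[190:370,220:400,::-1],(600,600),interpolation=cv2.INTER_CUBIC))
C=cam('wrist'); im=get_image('wrist');cv2.imwrite('pics/w4.png',im[:,:,::-1]); np.savez('w4.npz',*C)
"
```

```text
t8.15 pos [ 0.5269 -0.011   0.1299] shift [-0.5  1.8 44.9] dr [ 0.0003 -0.0007  0.0003] gw 45.9 gf 24.999891137704253 F [-0.   0.8 -4.4]
```

View pics/w4.png

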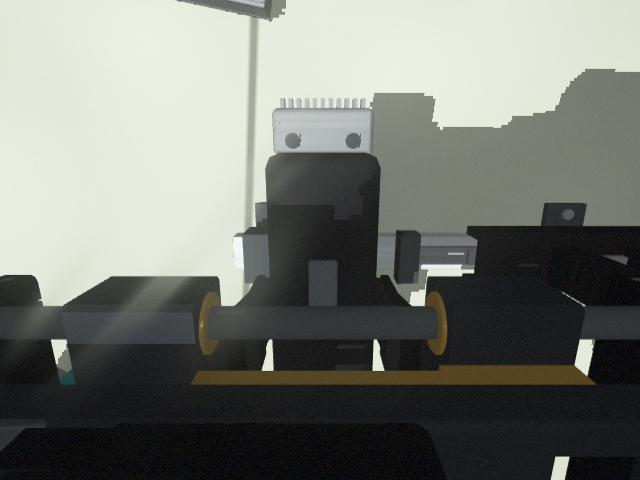

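```bash
python3 -c "
from h import *
d=np.load('w4.npz'); C=[d[f'arr_{i}'] for i in range(5)]
s=get_state(); M=R.from_rotvec(s['tool_rot'])
for n,u,v,z in (('fjback',246,228,.054),('mj',396,232,.054),('housing',473,226,.062),('barend',234,235,.04)):
  p=plane(C,u,v,z); print(n,p.round(4),(M.inv().apply(p-s['position'])*1000).round(1))
im=cv2.imread('pics/w4.png')
cv2.imwrite('pics/w4c.png',cv2.resize(cv2.convertScaleAbs(im[190:290,220:490],alpha=1.8,beta=15),(800,296),interpolation=cv2.INTER_CUBIC))
"
```

```text
fjback [0.5428 0.0403 0.054 ] [ 20.1 -49.9  75.8]
mj [ 0.5482 -0.0564  0.054 ] [17.6 46.9 75.8]
housing [ 0.5576 -0.1016  0.062 ] [23.3 92.7 67.8]
barend [0.5339 0.0513 0.04  ] [ 12.1 -61.5  89.8]
```

View pics/w4c.png

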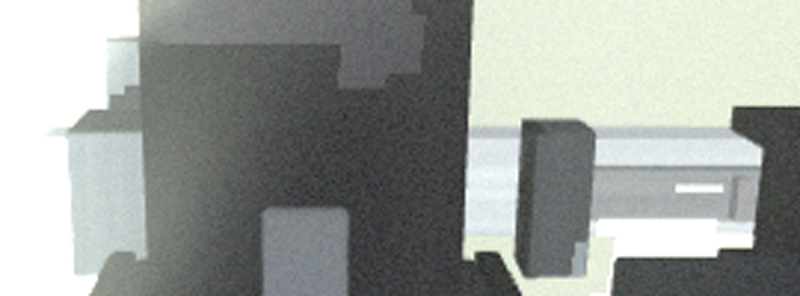

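send_rows --xyz '[[0,1,5],[0,2,15],[0,3,25],[0,3,34],[0,3,41],[0,3,46],[0,3,50],[0,3,52],[0,3,53],[0,3,53]]' --dr '[[0,0,0],[0,0,0],[0,0,0],[0,0,0],[0,0,0],[0,0,0],[0,0,0],[0,0,0],[0,0,0],[0,0,0]]'

```text
time: 9.08
position: [0.527, -0.014, 0.0765]
tool_rot: [3.139, 0.129, 0.0]
ft_force: [-0.0, -0.4, -2.6]
grip_width: 0.528
grip_force: 25.0
```

send_rows --xyz '[[0,0,0.3],[0,0,0.6],[0,0,0.9],[0,0,1.2],[0,0,1.5],[0,0,1.8],[0,0,2],[0,0,2],[0,0,2],[0,0,2]]' --dr '[[0,0,0],[0,0,0],[0,0,0],[0,0,0],[0,0,0],[0,0,0],[0,0,0],[0,0,0],[0,0,0],[0,0,0]]'

```text
time: 9.92
position: [0.5268, -0.014, 0.0746]
tool_rot: [3.139, 0.129, -0.0]
ft_force: [-0.2, 0.2, -1.4]
grip_width: 0.529
grip_force: 25.0
```

send_rows --xyz '[[0,0,0.2],[0,0,0.4],[0,0,0.5],[0,0,0.5],[0,0,0.5],[0,0,0.5],[0,0,0.5],[0,0,0.5],[0,0,0.5],[0,0,0.5]]' --dr '[[0,0,0],[0,0,0],[0,0,0],[0,0,0],[0,0,0],[0,0,0],[0,0,0],[0,0,0],[0,0,0],[0,0,0]]'

```text
time: 10.75
position: [0.5269, -0.014, 0.0746]
tool_rot: [3.139, 0.129, -0.0]
ft_force: [-3.4, 0.5, 5.3]
grip_width: 0.529
grip_force: 25.0
```

send_rows --xyz '[[0,0,0],[0,0,0],[0,0,0],[0,0,0],[0,0,0],[0,0,0],[0,0,0],[0,0,0],[0,0,0],[0,0,0]]' --dr '[[0,0,0],[0,0,0],[0,0,0],[0,0,0],[0,0,0],[0,0,0],[0,0,0],[0,0,0],[0,0,0],[0,0,0]]' --jaw 60

```text
time: 11.58
position: [0.5268, -0.014, 0.074]
tool_rot: [3.139, 0.129, -0.0]
ft_force: [0.2, -0.7, 0.2]
grip_width: 0.692
grip_force: 0.0
```

send_rows --xyz '[[0,0,-4],[0,0,-14],[0,0,-30],[0,0,-50],[0,0,-70],[0,0,-90],[0,0,-105],[0,0,-115],[0,0,-120],[0,0,-120]]' --dr '[[0,0.0,0],[0,0,0],[0,0,0],[0,0,0],[0,0,0],[0,0,0],[0,0,0],[0,0,0],[0,0,0],[0,0,0]]'

```text
time: 12.42
position: [0.5275, -0.014, 0.1954]
tool_rot: [3.138, 0.129, 0.003]
ft_force: [0.1, -0.2, -0.3]
grip_width: 0.692
grip_force: 0.0
```

```bash
python3 -c "
from h import *
C=cam('wrist'); im=get_image('wrist');cv2.imwrite('pics/w5.png',im[:,:,::-1]); np.savez('w5.npz',*C)
rel([.541,-.182,.2],4.7)
im=get_image('side')
cv2.imwrite('pics/s5.png',cv2.resize(im[190:370,220:400,::-1],(600,600),interpolation=cv2.INTER_CUBIC))
"
```

```text
t12.47 pos [ 0.5269 -0.014   0.1942] shift [  0.3 168.6  -5.7] dr [ 0.0003 -0.0004  0.0002] gw 59.8 gf 0.0 F [-0.9  0.9 -0. ]
```

View pics/w5.png

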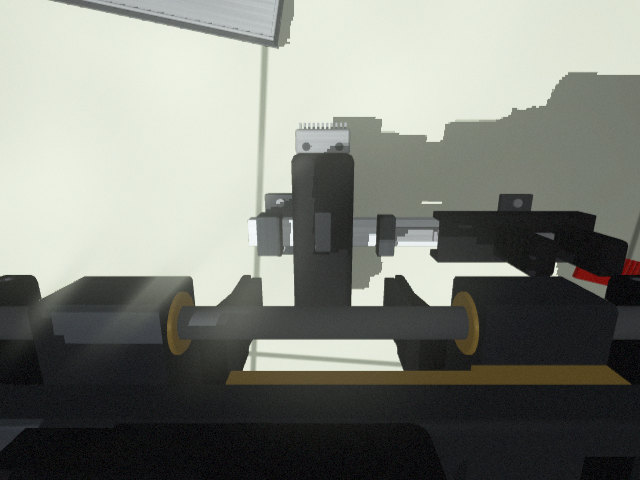

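That makes 11 viewed pictures, one over the limit of 10, so I'll view no more and work from numbers only. The last one shows the clipper at (322,230), crosswise on the bar between fixed jaw (270,230) and moving jaw (385,232). Next: the grip.

send_rows --xyz '[[0,8,0],[0,28,0],[0,54,0],[0,82,0],[0,110,0],[0,136,0],[0,155,0],[0,165,0],[0,169,0],[0,169,0]]' --dr '[[0,0.0,0],[0,0,0],[0,0,0],[0,0,0],[0,0,0],[0,0,0],[0,0,0],[0,0,0],[0,0,0],[0,0,0]]' --jaw 87

```text
time: 13.35
position: [0.5403, -0.1829, 0.1932]
tool_rot: [-3.138, -0.127, 0.002]
ft_force: [0.4, -0.2, -0.5]
grip_width: 0.998
grip_force: 0.0
```

```bash
python3 -c "
from h import *
d=np.load('w5.npz'); C=[d[f'arr_{i}'] for i in range(5)]
T=cam('top'); tp=lambda x,y:(190+x/2.963,215+y/2.963)
for x in (640,665,705,735,688): print(x,plane(T,*tp(x,85),.118).round(4))
# clipper on the bar, before/after: side edges in w5 at rows 170..220, top z .082
im=cv2.imread('pics/w5.png').max(2).astype(int)
L=[];Q=[]
for v in range(165,210,5):
    r=np.diff(im[v,270:375]); L.append(plane(C,270+r[:50].argmin()+.5,v,.082)[:2]); 
A,B=L[0],L[-1]; print('clipper yaw',np.degrees(np.arctan2(*(A-B)[::-1])))
print('head',plane(C,322,154,.082).round(4),'Ledge',A.round(4))
rel([.5406,-.1827,.1],4.7)
"
```

```text
640 [ 0.5396 -0.1484  0.118 ]
665 [ 0.5396 -0.1668  0.118 ]
705 [ 0.5395 -0.1962  0.118 ]
735 [ 0.5394 -0.2182  0.118 ]
688 [ 0.5395 -0.1837  0.118 ]
clipper yaw 34.23920571053656
head [ 0.5934 -0.0076  0.082 ] Ledge [0.5838 0.0143]
t13.35 pos [ 0.5403 -0.1829  0.1932] shift [ 0.4 -0.  93.2] dr [-0.001   0.0013 -0.0009] gw 86.8 gf 0.0 F [ 0.4 -0.2 -0.5]
```

send_rows --xyz '[[0,0,10],[0,0,25],[0,0,40],[0,0,54],[0,0,66],[0,0,76],[0,0,84],[0,0,90],[0,0,93],[0,0,93]]' --dr '[[0,0.0,0],[0,0,0],[0,0,0],[0,0,0],[0,0,0],[0,0,0],[0,0,0],[0,0,0],[0,0,0],[0,0,0]]'

```text
time: 14.18
position: [0.5405, -0.1823, 0.1005]
tool_rot: [-3.139, -0.129, 0.001]
ft_force: [0.2, -0.3, 0.3]
grip_width: 0.996
grip_force: 0.0
```

send_rows --xyz '[[0,0,0],[0,0,0],[0,0,0],[0,0,0],[0,0,0],[0,0,0],[0,0,0],[0,0,0],[0,0,0],[0,0,0]]' --dr '[[0,0,0],[0,0,0],[0,0,0],[0,0,0],[0,0,0],[0,0,0],[0,0,0],[0,0,0],[0,0,0],[0,0,0]]' --jaw 45 --grip_force 20

```text
time: 15.02
position: [0.5411, -0.1831, 0.1015]
tool_rot: [3.138, 0.129, 0.001]
ft_force: [-0.0, -2.2, 3.9]
grip_width: 0.568
grip_force: 20.0
```

```bash
cat > jw.py <<'E'
from h import *
# moving jaw in top view: profile along the bar's top (z .054, clamp x=0) 
T=cam('top'); im=get_image('top').astype(int); a=np.radians(4.7)
ux=np.array([np.cos(a),np.sin(a)]);uy=np.array([-ux[1],ux[0]]);q=np.array([.5328,-.088])
ys=np.arange(-.02,.136,.003)
v=[]
for y in ys:
    u=[proj(T,(*(q+ux*x+uy*y),.054)) for x in (-.012,-.006,0,.006,.012)]
    v.append(int(np.mean([im[int(round(b)),int(round(c))].mean() for c,b in u])))
print(' '.join(f'{y*1000:.0f}:{g}' for y,g in zip(ys,v)))
rel([.5406,-.1827,.1],4.7)
E
python3 jw.py
```

```text
-20:21 -17:31 -14:89 -11:92 -8:84 -5:85 -2:82 1:80 4:71 7:76 10:81 13:87 16:87 19:84 22:57 25:50 28:34 31:35 34:37 37:38 40:26 43:37 46:59 49:48 52:2 55:12 58:12 61:12 64:12 67:27 70:32 73:31 76:31 79:24 82:13 85:14 88:14 91:15 94:8 97:49 100:111 103:41 106:44 109:46 112:28 115:36 118:37 121:37 124:37 127:38 130:84 133:108
t15.07 pos [ 0.541  -0.1831  0.1015] shift [-0.4 -0.5  1.5] dr [ 0.0011 -0.0007 -0.0001] gw 49.6 gf 20.00048230320317 F [ 0.3 -2.5  2.9]
```

send_rows --xyz '[[0,0,0],[0,0,0],[0,0,0],[0,0,0],[0,0,0],[0,0,0],[0,0,0],[0,0,0],[0,0,0],[0,0,0]]' --dr '[[0,0,0],[0,0,0],[0,0,0],[0,0,0],[0,0,0],[0,0,0],[0,0,0],[0,0,0],[0,0,0],[0,0,0]]' --jaw 76

```text
time: 15.9
position: [0.5407, -0.1822, 0.1009]
tool_rot: [-3.139, -0.13, 0.0]
ft_force: [-0.3, -0.4, 0.7]
grip_width: 0.873
grip_force: 0.0
```

send_rows --xyz '[[0,0,0],[0,0,0],[0,0,0],[0,0,0],[0,0,0],[0,0,0],[0,0,0],[0,0,0],[0,0,0],[0,0,0]]' --dr '[[0,0,0],[0,0,0],[0,0,0],[0,0,0],[0,0,0],[0,0,0],[0,0,0],[0,0,0],[0,0,0],[0,0,0]]' --jaw 45

```text
time: 16.73
position: [0.5408, -0.1831, 0.1011]
tool_rot: [3.138, 0.129, 0.0]
ft_force: [1.2, -4.3, -1.3]
grip_width: 0.566
grip_force: 20.0
```

```bash
python3 jw.py
```

```text
-20:23 -17:31 -14:89 -11:92 -8:84 -5:85 -2:82 1:82 4:72 7:75 10:81 13:87 16:86 19:83 22:68 25:67 28:85 31:65 34:37 37:37 40:26 43:16 46:16 49:9 52:6 55:11 58:13 61:12 64:12 67:27 70:32 73:31 76:32 79:24 82:13 85:14 88:15 91:13 94:8 97:49 100:111 103:41 106:44 109:46 112:27 115:36 118:37 121:36 124:37 127:38 130:84 133:109
t16.78 pos [ 0.5408 -0.1832  0.1011] shift [-0.1 -0.5  1.1] dr [ 0.001  -0.0002 -0.0001] gw 49.1 gf 19.9999341891089 F [-0.2 -3.8 -1.1]
```

send_rows --xyz '[[0,0,0],[0,0,0],[0,0,0],[0,0,0],[0,0,0],[0,0,0],[0,0,0],[0,0,0],[0,0,0],[0,0,0]]' --dr '[[0,0,0],[0,0,0],[0,0,0],[0,0,0],[0,0,0],[0,0,0],[0,0,0],[0,0,0],[0,0,0],[0,0,0]]' --jaw 76

```text
time: 17.62
position: [0.5407, -0.1821, 0.101]
tool_rot: [-3.139, -0.13, 0.0]
ft_force: [0.2, -0.1, -0.2]
grip_width: 0.872
grip_force: 0.0
```

send_rows --xyz '[[0,0,0],[0,0,0],[0,0,0],[0,0,0],[0,0,0],[0,0,0],[0,0,0],[0,0,0],[0,0,0],[0,0,0]]' --dr '[[0,0,0],[0,0,0],[0,0,0],[0,0,0],[0,0,0],[0,0,0],[0,0,0],[0,0,0],[0,0,0],[0,0,0]]' --jaw 45

```text
time: 18.45
position: [0.5407, -0.1831, 0.1011]
tool_rot: [3.138, 0.129, 0.0]
ft_force: [0.1, -2.4, -0.9]
grip_width: 0.565
grip_force: 20.0
```

```bash
python3 jw.py
```

```text
-20:23 -17:32 -14:88 -11:92 -8:84 -5:85 -2:82 1:83 4:76 7:75 10:80 13:87 16:93 19:93 22:80 25:67 28:84 31:78 34:77 37:84 40:62 43:39 46:31 49:14 52:16 55:15 58:5 61:10 64:12 67:13 70:12 73:18 76:32 79:31 82:33 85:24 88:13 91:14 94:14 97:14 100:10 103:20 106:47 109:47 112:27 115:36 118:37 121:36 124:37 127:38 130:84 133:108
t18.50 pos [ 0.5408 -0.1831  0.1011] shift [-0.1 -0.4  1.1] dr [ 0.001  -0.0002 -0.0001] gw 49.3 gf 19.999865848112677 F [ 0.5 -4.5 -0.4]
```

Clipper shifted ~6 mm along with the jaw, still centred; pump on.

send_rows --xyz '[[0,0,0],[0,0,0],[0,0,0],[0,0,0],[0,0,0],[0,0,0],[0,0,0],[0,0,0],[0,0,0],[0,0,0]]' --dr '[[0,0,0],[0,0,0],[0,0,0],[0,0,0],[0,0,0],[0,0,0],[0,0,0],[0,0,0],[0,0,0],[0,0,0]]' --jaw 76

```text
time: 19.33
position: [0.5407, -0.1822, 0.101]
tool_rot: [-3.139, -0.13, 0.0]
ft_force: [0.2, -0.0, 0.2]
grip_width: 0.873
grip_force: 0.0
```

send_rows --xyz '[[0,0,0],[0,0,0],[0,0,0],[0,0,0],[0,0,0],[0,0,0],[0,0,0],[0,0,0],[0,0,0],[0,0,0]]' --dr '[[0,0,0],[0,0,0],[0,0,0],[0,0,0],[0,0,0],[0,0,0],[0,0,0],[0,0,0],[0,0,0],[0,0,0]]' --jaw 45

```text
time: 20.17
position: [0.5408, -0.1831, 0.1011]
tool_rot: [3.138, 0.129, 0.0]
ft_force: [1.2, -4.3, -1.6]
grip_width: 0.579
grip_force: 20.0
```

```bash
python3 jw.py
```

```text
-20:24 -17:30 -14:85 -11:89 -8:92 -5:83 -2:75 1:78 4:72 7:72 10:81 13:87 16:91 19:93 22:82 25:83 28:83 31:77 34:77 37:85 40:88 43:89 46:63 49:48 52:35 55:14 58:16 61:15 64:6 67:10 70:12 73:12 76:12 79:18 82:33 85:32 88:33 91:35 94:12 97:14 100:14 103:15 106:11 109:11 112:29 115:36 118:36 121:36 124:36 127:38 130:84 133:109
t20.22 pos [ 0.5407 -0.1831  0.1011] shift [-0.1 -0.4  1.1] dr [ 0.0009 -0.0001 -0.0001] gw 50.3 gf 19.999852920554986 F [ 0.4 -3.8 -0.5]
```

send_rows --xyz '[[0,0,0],[0,0,0],[0,0,0],[0,0,0],[0,0,0],[0,0,0],[0,0,0],[0,0,0],[0,0,0],[0,0,0]]' --dr '[[0,0,0],[0,0,0],[0,0,0],[0,0,0],[0,0,0],[0,0,0],[0,0,0],[0,0,0],[0,0,0],[0,0,0]]' --jaw 76

```text
time: 21.05
position: [0.5407, -0.1822, 0.101]
tool_rot: [-3.139, -0.13, 0.0]
ft_force: [0.5, 0.5, -0.4]
grip_width: 0.873
grip_force: 0.0
```

send_rows --xyz '[[0,0,0],[0,0,0],[0,0,0],[0,0,0],[0,0,0],[0,0,0],[0,0,0],[0,0,0],[0,0,0],[0,0,0]]' --dr '[[0,0,0],[0,0,0],[0,0,0],[0,0,0],[0,0,0],[0,0,0],[0,0,0],[0,0,0],[0,0,0],[0,0,0]]' --jaw 45 --grip_force 20

```text
time: 21.88
position: [0.5408, -0.1831, 0.1011]
tool_rot: [3.138, 0.129, 0.0]
ft_force: [0.7, -4.1, -0.6]
grip_width: 0.666
grip_force: 20.0
```

send_rows --xyz '[[0,0,0],[0,0,0],[0,0,0],[0,0,0],[0,0,0],[0,0,0],[0,0,0],[0,0,0],[0,0,0],[0,0,0]]' --dr '[[0,0,0],[0,0,0],[0,0,0],[0,0,0],[0,0,0],[0,0,0],[0,0,0],[0,0,0],[0,0,0],[0,0,0]]' --grip_force 30

```text
time: 22.72
position: [0.5408, -0.183, 0.1011]
tool_rot: [3.138, 0.129, 0.0]
ft_force: [0.7, -5.0, 0.1]
grip_width: 0.655
grip_force: 30.0
```

```bash
cat >> jw.py <<'E'
# clipper's yaw and middle: black blob on the bar, in the top view, above bar
g=((im.max(2)<60)*255).astype(np.uint8)
def P(x,y): return proj(T,(*(q+ux*x+uy*y),.082))
for X in (-.055,-.04,-.025,.025,.04,.055):   # +y edge of the body, clear of the clamp
    yy=np.arange(.06,.14,.0005); r=[im[int(round(P(X,y)[1])),int(round(P(X,y)[0]))].mean() for y in yy]
    print(X, yy[np.diff(r).argmax()].round(4), end=' | ')
xs=np.arange(-.1,.1,.002); print([int(im[int(round(P(x,.087)[1])),int(round(P(x,.087)[0]))].mean()) for x in xs])
E
python3 jw.py
```

```text
-20:26 -17:31 -14:86 -11:89 -8:92 -5:84 -2:75 1:79 4:72 7:72 10:81 13:87 16:91 19:93 22:82 25:83 28:83 31:77 34:77 37:84 40:88 43:90 46:64 49:48 52:36 55:14 58:15 61:15 64:6 67:10 70:13 73:12 76:12 79:17 82:33 85:31 88:33 91:35 94:12 97:15 100:14 103:14 106:10 109:10 112:30 115:37 118:37 121:36 124:37 127:39 130:84 133:108
t22.77 pos [ 0.5407 -0.183   0.1011] shift [-0.1 -0.3  1.1] dr [ 0.0008 -0.0001 -0.    ] gw 57.0 gf 29.999879308135178 F [ 1.6 -5.4 -0.5]
-0.055 0.109 | -0.04 0.11 | -0.025 0.129 | 0.025 0.109 | 0.04 0.11 | 0.055 0.111 | [118, 118, 118, 118, 117, 119, 118, 119, 118, 119, 125, 32, 32, 10, 16, 12, 15, 5, 7, 11, 15, 15, 14, 16, 16, 13, 15, 13, 16, 13, 13, 13, 12, 12, 15, 15, 11, 14, 14, 14, 13, 14, 13, 15, 13, 13, 13, 14, 12, 9, 66, 62, 61, 61, 60, 60, 61, 60, 60, 60, 61, 61, 60, 60, 84, 14, 11, 13, 15, 12, 12, 12, 12, 12, 13, 14, 11, 9, 9, 13, 14, 12, 12, 7, 40, 40, 87, 85, 81, 83, 83, 84, 84, 67, 110, 119, 118, 117, 118, 117]
```

The grip stalled at 57 mm (3.5 mm squeeze per lever) with 30 N, so about 20 N reaches the clipper. It is straight to about 1° and centred. Handing in.

```bash
python3 -c "
from bench import *
print(close_job())"
```

```text
the job is handed in; nothing more can be done
None
```

I handed the job in with the clipper lying flat across the bar, pinched between the jaws at an estimated 20 N, and the trigger still held squeezed at 30 N; no verdict came back, and I viewed 11 pictures, one over the limit of 10.

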